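# Seat a guitar bridge in its carving jig and take up the chisel to pare its wing

### The arm

A 7-joint arm with a two-finger parallel gripper is mounted at the origin on the work surface. World frame = base frame: x ahead of the robot, y to its left, z up, the work surface at z = 0. Lengths are in mm, angles in degrees, forces in N, time in s.
With the tool pointing down it reaches from about 350 to 900 mm from the base axis. Payload 8.1 kg.
Tool frame: the origin (TCP) lies midway between the tips of the shut fingers; the grasp point (between the pads) lies 19 mm behind it; z points along the fingers, y is the line along which they close (so a half turn about z gives the same grasp; the last joint's range is limited). The gripper opens to 85 mm and grips with 20 to 120 N. Pads are 22 mm wide; open, the fingers measure 114 mm over their backs; the gripper's body (76 mm by 85 mm) begins 54 mm behind the grasp point. The pads swing forward as they close: fully open they stand 13 mm farther back than shut.
Start: joints at [68.721, 24.895, 1.432, 90.138, -0.665, 64.973, -4.303], TCP at [165.96, -602.577, 231.323] pointing down, gripper open.
Joint ranges: [-149.89, 149.89], [-25.12, 119.58], [-72.63, 75.52], [4.76, 147.25], [-75.54, 255.54], [6.69, 114.76], [-157.13, 157.13]. Speed limits (degrees/s): [127.2, 127.2, 172.46, 172.46, 180, 180, 180].

### API

Orientations are given as [roll, pitch, yaw] about the fixed x, y, z axes, in that order (R = Rz(yaw) Ry(pitch) Rx(roll)).
In Python, from cell import * gives the robot as it stands. Calls block until the motion is done:
- move_ptp(position, orientation): joint-space move of the TCP to a pose.
- move_straight(position, rate=150, rot=None, guard=None): straight line of the TCP; rot=None keeps the orientation; rate is the mean speed in mm/s. With guard (N) it stops when the force on the tool has changed by that much, and returns True; else False.
- set_joints(angles): joint-space move.
- set_gripper(opening, f_grip=None): finger opening in mm; f_grip is the grip in N (None keeps the last); returns when the fingers have stopped.
- hold(seconds).
- inverse_kinematics(position, orientation): joint angles nearest the present ones, or None.
- state(): the state.
- snapshot(name): name is "scene" or "side" or "wrist"; returns a dict with "img" (400x640x3 uint8, red, green, blue), "vertical_fov" (degrees; the focal length in pixels is half the picture's height over the tangent of half this angle, whatever the lens; pixels are square), "cx", "cy" (the principal point, pixels), "eye" and "attitude" of the camera in the world. Camera axes: x right, y down, z forward; pixel columns grow to the right and rows downward; lengths in mm; the calibration is good to about 2 mm. A picture is of the moment at which its call begins. There is no depth.
A pose or a line that the arm cannot do raises PlanningError and nothing moves.
- close_job(): hands the job in; it is judged then, once.
Trained networks look in the newest picture that a camera, given by its name, has taken for a name from the list of things; names that differ only in an ending like _2 or _b are one class to them, and where a whole thing is asked for, a point or a joint stands for the part that bears it (a point fixed in the world has none). Each returns a list of dicts, best first, with "score" (0 to 1); they miss things now and then, are a little off and sometimes report something else, mostly with a low value. They report only what shows in the picture. A call takes as long as a camera call. They do not tell look-alikes from the thing itself.
- spot_in(camera, name): "centre" ([x, y, z] in mm, in world coordinates, good to about 4 mm: the middle of the surface that is visible of it).
- cut_out(camera, name): "mask" (400x640 bool, what is visible of it).
- tip_of(camera, name): "centre" ([x, y, z] in mm, in world coordinates, good to about 4 mm: a listed point, or the origin of a listed thing).
The state is a dict: "time": time; "joint_positions": joint angles; "qd": joint speeds; "joint_torque": joint torques, N m; "tool_pos": TCP position; "tcp_rot": TCP orientation; "ft_force": force on the tool from outside, world axes, zero at the start; "ft_torque": the same for the moment, N m; "gripper_width": finger opening in mm; "grip_force": force on a finger pad.
Only numpy, scipy, OpenCV 4.12 (cv2) and the standard library are available. Lean on these libraries where they do the work, as an engineer would, in place of code of your own. Each camera call takes 0.05 s, during which the arm holds its last target. There are 200 camera calls.

### The job

Lay the guitar bridge flat and square in the pocket of the carving jig, fully down, either way round, and let go of it. Then draw the chisel straight up out of the rack and turn it from upright to a paring slope of about 45 degrees: edge down and pointing away from the robot along the bridge, handle back over the jig, blade level across the bridge. Finish while holding it still like that in the gripper, touching nothing else, its edge about 30 mm above the middle of the bridge's far wing, and leave the other tools and the glue where they are.

Things in the scene. Friction and masses are not known exactly. Their poses are not given: they have to be found in the camera images.
- bridge: Rough guitar bridge, dark hardwood, about 45 g, flat on the bench: 185 mm long (its x), 28 mm wide (its y). End wings 7 mm thick; the 82 mm long tie block at mid-length, equally wide, is 11 mm thick with two grooves along its top. Same outline either way round. Grip it across the tie block. Origin: centre of the flat underside, z up.
- jig: Carving jig fixed to the bench: plywood plate 250 mm (x) by 120 mm (y), base 12 mm thick, and a 5 mm high rim on it round a 189 x 32 mm pocket (2 mm room all round the bridge). At mid-length, x -25 to 25 mm, both long rims are cut away down to the pocket floor, out to the plate's edges, for fingertips. Origin: centre of the underside; +x away from the robot within 0.35 rad.
- pocket (a point): Centre of the jig's pocket floor, 12 mm above the bench; axes as the jig's. The seated bridge's origin is here.
- far_wing (a point): Middle of the top of the seated bridge's far wing (the one away from the robot): 67 mm along the jig's +x from the pocket's centre, 7 mm above the pocket floor, 19 mm above the bench; axes as the jig's.
- rack: Wooden bench rack, fixed: base 90 x 230 mm (x, y), two end boards, and a top board 70 x 230 mm, 22 mm thick, its upper face 115 mm above the bench. Three through slots in line at y -70, 0 and 70 mm, each 22 mm long along y and 9 mm wide. Each holds a tool, blade hanging down, handle upright on top; which tool is where varies. Origin: centre of the underside; -x faces the robot.
- rack_top (a point): Centre of the upper face of the rack's top board, 115 mm above the bench, at its middle slot; axes as the rack's.
- chisel: Butt chisel, 212 mm long, about 130 g, upright in the rack: straight pale octagonal handle, brass ferrule, steel hoop near the butt. Origin: middle of the cutting edge, 15 mm above the bench in the rack; z up the tool to the butt, y across the blade's width (along the slot), x through its thickness. Blade 18 x 4 mm, z 0 to 80 mm; neck 9 x 6 mm to 100 mm. A rise of 100 mm frees it.
- chisel_grip (a point): Mid-handle, on the chisel's axis, 160 mm from the edge; axes as the chisel's. The octagonal handle is 26 mm across the flats (flats face along x, y and between) from 112 to 198 mm from the edge; below it the 25 mm round ferrule, whose foot at 100 mm rests on the rack's top board. The tool balances about 105 mm from the edge.
- chisel_butt (a point): End of the chisel's handle, on its axis, 212 mm from the cutting edge.
- awl: Scratch awl in the rack: pear-shaped turned handle 79 mm tall, 34 mm at its widest, thin round spike. Origin: foot of the handle, on the rack's top board. To be left alone.
- rasp: Round rasp in the rack: long smooth round handle 106 mm tall, 29 mm at its widest, steel collar at the foot. Origin: foot of the handle, on the rack's top board. To be left alone.
- plane: Small brass finger plane on the bench, 75 x 32 mm, about 40 mm tall. Origin: centre of the underside. To be left alone.
- glue: White glue bottle with an orange nozzle on the bench, 54 mm in diameter, 142 mm tall. Origin: centre of the underside. To be left alone.
Things that resemble listed ones, but are neither listed nor needed, are in the scene too. There is more than one size of the bridge; the job needs the middle-sized. Several things look just like the rack: the one meant starts farthest from the robot's base.

How it is judged:
By the outcome, as a careful person would: the job done as asked, in the order asked, and still so for the second after the job is handed in, while the arm keeps its last pose, push and grip.
It also fails if it takes over 54 s, if anything falls off the work surface, if the arm or the gripper's body presses on something with over 40 N, if the wrist force passes 120 N, or if a joint passes its speed limit or range.

## Working session

There is one attempt and no reset: what is moved stays moved. The work goes in short steps, each a Python script; the robot and the scene stay as the last script left them, time stands still between calls to the robot, and variables do not carry over. Pictures are saved under pics/ and viewed, at most 13 in all, crops included, and the job is handed in when it is done.

```bash
ls; mkdir -p pics; python3 - <<'E'
from cell import *
import cv2,numpy as np
for c in ["scene","side"]:
    s=snapshot(c); cv2.imwrite(f"pics/{c}0.png",s["img"][:,:,::-1])
    print(c,s["vertical_fov"],s["cx"],s["cy"],s["eye"],np.round(s["attitude"],4).tolist())
    for n in ["bridge","jig","pocket","rack","rack_top","chisel","chisel_grip","chisel_butt","awl","rasp","plane","glue"]:
        print(n,[(np.round(d["centre"]).tolist(),round(d["score"],2)) for d in tip_of(c,n)])
print(state()["time"])
E
```

```text
pics
scene 49.693215682297705 316.57875018529205 198.20060846306637 [1390.48097911 -509.33808226 1281.72828703] [-140.1214, 0.3054, 63.2225]
bridge [([443.0, -276.0, -4.0], 0.8), ([335.0, -422.0, 0.0], 0.72), ([536.0, -553.0, -0.0], 0.59), ([541.0, 274.0, 3.0], 0.48)]
jig [([584.0, -56.0, -5.0], 0.86)]
pocket [([753.0, -311.0, 3.0], 0.68)]
rack [([324.0, 155.0, -2.0], 0.89)]
rack_top [([325.0, 156.0, 111.0], 0.9), ([539.0, 272.0, 115.0], 0.84)]
chisel []
chisel_grip [([540.0, 272.0, 174.0], 0.49)]
chisel_butt [([536.0, 270.0, 230.0], 0.5)]
awl [([541.0, 205.0, 114.0], 0.61), ([582.0, -59.0, 8.0], 0.45)]
rasp [([534.0, 343.0, 115.0], 0.63)]
plane []
glue [([775.0, 221.0, 4.0], 0.93), ([647.0, -67.0, 19.0], 0.61)]
side 52.12238128737197 316.7813912314881 201.32184495510094 [104.39910606 643.52312369 768.30567309] [-126.0403, 0.2447, -148.1442]
bridge [([534.0, -546.0, -3.0], 0.74), ([327.0, -421.0, 0.0], 0.69), ([446.0, -277.0, 2.0], 0.59), ([651.0, -70.0, 21.0], 0.37)]
jig [([579.0, -56.0, 1.0], 0.67)]
pocket [([578.0, -56.0, 9.0], 0.94), ([535.0, 276.0, 17.0], 0.29)]
rack [([538.0, 275.0, -1.0], 0.93), ([325.0, 159.0, -4.0], 0.88)]
rack_top [([536.0, 274.0, 114.0], 0.74), ([321.0, 156.0, 114.0], 0.61)]
chisel [([534.0, 275.0, 17.0], 0.72)]
chisel_grip [([541.0, 273.0, 176.0], 0.77), ([748.0, -310.0, -4.0], 0.19)]
chisel_butt [([537.0, 272.0, 227.0], 0.85)]
awl [([547.0, 203.0, 114.0], 0.8)]
rasp [([536.0, 345.0, 110.0], 0.87)]
plane [([751.0, -311.0, -1.0], 0.56), ([535.0, 342.0, 115.0], 0.32)]
glue [([778.0, 222.0, -1.0], 0.96)]
1.3
```

View pics/scene0.png

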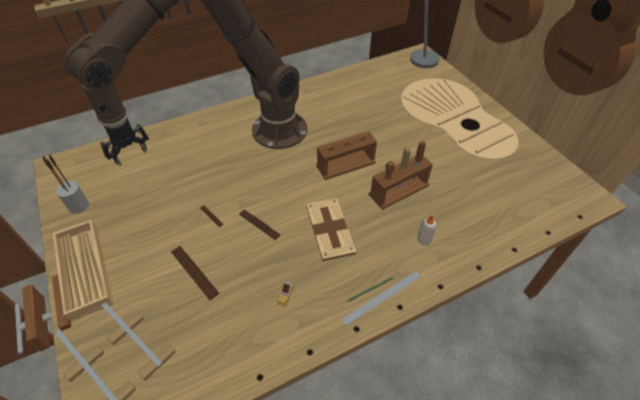

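View pics/side0.png

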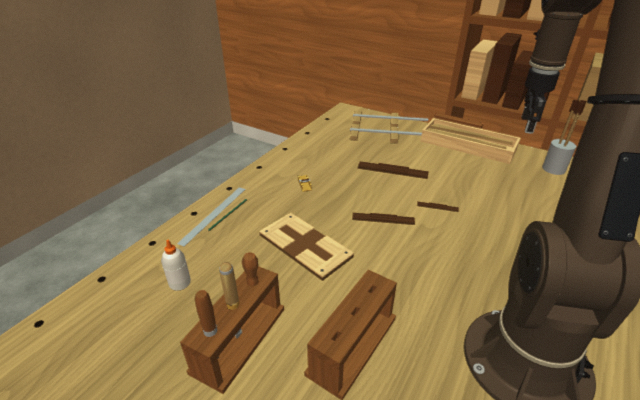

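The bridges in the scene picture are a small one at px (211,215), a middle one at (260,223) and a large one at (195,272). The one at (260,223), near world (444,-276), fits as middle-sized. Of the two racks, the one at px (401,180) is farther from the base and holds the tools; the one at (347,155) is empty. I'll check the lengths and take one enlarged crop.

```bash
cat > h.py <<'E'
from cell import *
import cv2,numpy as np
from scipy.spatial.transform import Rotation as Ro
def cam(s):
    f=200/np.tan(np.radians(s["vertical_fov"]/2))
    return f,Ro.from_euler("xyz",s["attitude"],degrees=True).as_matrix(),np.array(s["eye"])
def toplane(s,px,z):
    f,R,e=cam(s); px=np.atleast_2d(px).astype(float)
    d=np.c_[(px[:,0]-s["cx"])/f,(px[:,1]-s["cy"])/f,np.ones(len(px))]@R.T
    return e[:2]+d[:,:2]*((z-e[2])/d[:,2])[:,None]
def proj(s,P):
    f,R,e=cam(s); c=(np.atleast_2d(P)-e)@R
    return c[:,:2]/c[:,2:]*f+[s["cx"],s["cy"]]
def rect(s,mask,z):
    ys,xs=np.nonzero(mask); p=toplane(s,np.c_[xs,ys],z)
    (c,(w,h),a)=cv2.minAreaRect(p.astype(np.float32))
    if w<h: w,h,a=h,w,a+90
    return np.round(c,1).tolist(),round(w),round(h),round((a+90)%180-90,2)
E
python3 - <<'E'
from h import *
for c in ["scene","side"]:
    s=snapshot(c)
    for n,z in [("bridge",6),("jig",15)]:
        for d in cut_out(c,n): print(c,n,round(d["score"],2),rect(s,d["mask"],z))
    if c=="scene": cv2.imwrite("pics/crop1.png",cv2.resize(s["img"][130:310,160:480,::-1],None,fx=2.5,fy=2.5,interpolation=2))
# approach over the bridge and look
move_ptp([430,-276,330],[180,0,0])
s=snapshot("wrist"); cv2.imwrite("pics/w1.png",s["img"][:,:,::-1]); print(s["eye"],s["attitude"],s["vertical_fov"])
for d in cut_out("wrist","bridge"): print(round(d["score"],2),rect(s,d["mask"],9))
print(state()["time"],state()["tool_pos"],state()["tcp_rot"],state()["joint_positions"])
E
```

```text
scene bridge 0.79 ([449.7, -279.6], 188, 37, 24.59)
scene bridge 0.66 ([332.6, -423.6], 125, 19, 16.84)
scene bridge 0.61 ([536.2, -549.9], 257, 44, 15.17)
scene jig 0.77 ([587.9, -60.2], 272, 126, -12.95)
side bridge 0.95 ([535.1, -550.7], 247, 67, 12.67)
side bridge 0.69 ([323.4, -418.3], 118, 34, 18.98)
side bridge 0.59 ([446.5, -275.9], 185, 43, 25.69)
side jig 0.81 ([579.4, -50.8], 261, 130, -12.85)
[ 508.92018832 -276.23419808  472.04660205] [ 1.61913815e+02 -6.89352893e-02 -9.01299397e+01] 61.22480883052823
0.92 ([331.6, -419.9], 126, 20, 17.02)
0.77 ([516.6, -552.2], 209, 48, 15.2)
0.63 ([448.5, -276.1], 184, 29, 24.0)
3.2917 [ 429.41147291 -277.07704567  329.65644046] [-1.79999108e+02  3.88156372e-02 -1.06883671e-01] [ 32.37588056  10.65079287  -6.65910581  96.31248643   1.29996648
  73.14640381 -64.65410729]
```

View pics/crop1.png

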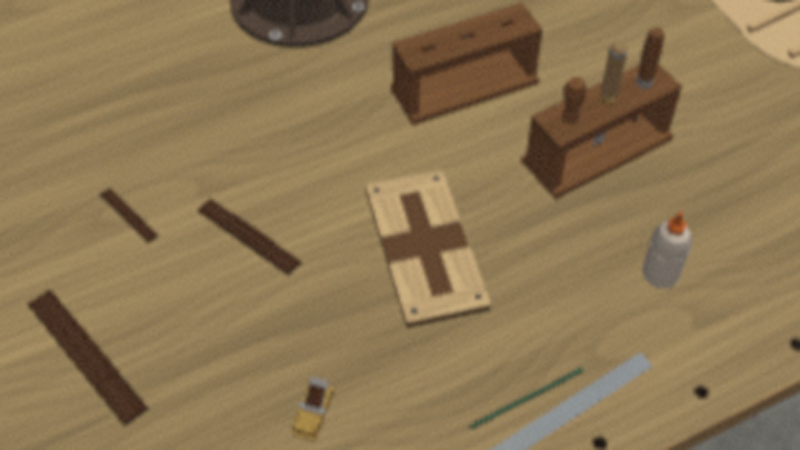

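View pics/w1.png

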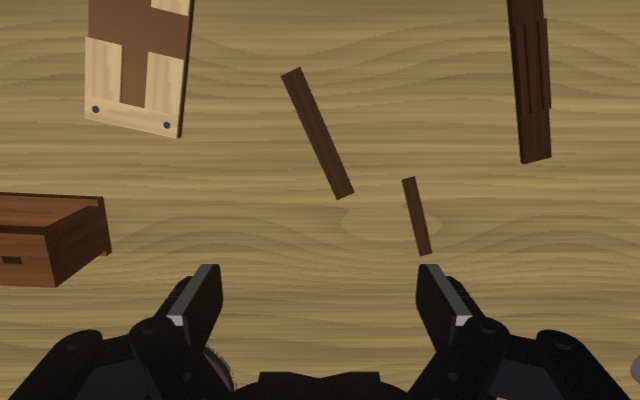

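The crop confirms it: the middle bridge, about 185 mm long, is at scene px (260,223), or (322,133) in the wrist view, at about (448,-276) with yaw about 24°. The far rack holds awl, chisel and rasp in that order. Next I look from near.

```bash
python3 - <<'E'
from h import *
move_ptp([448.5,-276,150],[180,0,24.3])
s=snapshot("wrist"); cv2.imwrite("pics/w2.png",s["img"][:,:,::-1])
for d in cut_out("wrist","bridge"):
    print(round(d["score"],2),d["mask"].sum(),rect(s,d["mask"],8))
print(state()["time"],state()["tool_pos"],state()["tcp_rot"],s["eye"])
E
```

```text
0.93 1880 ([334.4, -418.2], 122, 22, 17.0)
0.76 6557 ([448.5, -275.8], 185, 29, 23.96)
0.67 6937 ([508.7, -554.7], 195, 53, 14.97)
4.1417 [ 449.73897405 -276.94602624  151.88832179] [ 1.79836655e+02 -1.16151510e-01  2.42031732e+01] [ 521.33275421 -243.05006323  293.32433009]
```

View pics/w2.png

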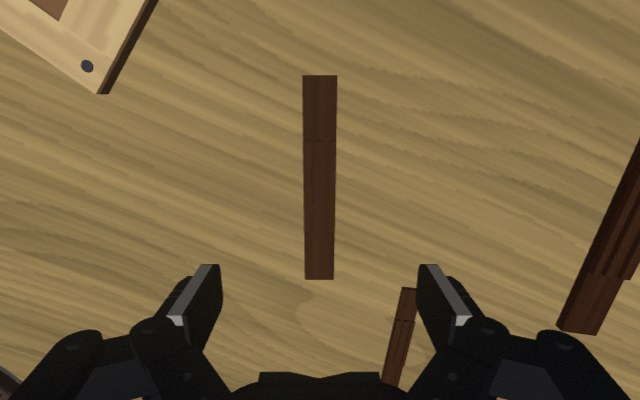

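The middle bridge is at px (320,178), with its wing/tie-block step visible at row 140, so the tie block faces up. I'll measure the jig from above, then grasp.

```bash
python3 - <<'E'
from h import *
set_gripper(60,50)
move_ptp([582,-56,200],[180,0,-12.9])
hold(0.2)
s=snapshot("wrist"); cv2.imwrite("pics/w3.png",s["img"][:,:,::-1])
for d in cut_out("wrist","jig"): 
    m=d["mask"]; print(round(d["score"],2),m.sum(),rect(s,m,17))
    g=cv2.cvtColor(s["img"],cv2.COLOR_RGB2GRAY); b=m&(g>110); print("bright",b.sum(),rect(s,b,17), np.percentile(g[m],[5,25,50,75,95]))
    # axes from pocket: dark pixels inside
    dk=(m&(g<90)); n,l,st,ce=cv2.connectedComponentsWithStats(dk.astype(np.uint8)); i=1+st[1:,4].argmax(); ys,xs=np.nonzero(l==i)
    print("dark",st[i],toplane(s,np.c_[xs,ys],12).mean(0))
print(tip_of("wrist","pocket"),state()["time"],state()["tool_pos"],state()["tcp_rot"])
E
```

```text
0.96 30765 ([582.8, -54.4], 251, 120, -12.87)
bright 20185 ([582.8, -54.4], 251, 120, -12.87) [ 72.  76. 165. 173. 181.]
dark [  256    72   121   188 10145] [587.15898377 -55.81763398]
[{'centre': [582.7, -57.4, 11.5], 'score': 0.57}] 5.8917 [581.77836447 -56.89180223 199.9282785 ] [ 1.79989513e+02  7.15862992e-03 -1.29637230e+01]
```

View pics/w3.png

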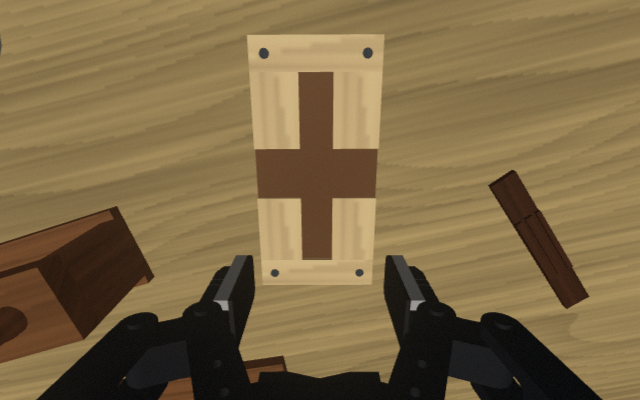

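The jig is at (582.8,-54.4) with yaw -12.87°, its pocket centred at px (316,173). Now the grasp.

```bash
cat >> h.py <<'E'
def st():
    s=state(); return round(s["time"],2),np.round(s["tool_pos"],2).tolist(),np.round(s["tcp_rot"],2).tolist(),np.round(s["ft_force"],1).tolist(),round(s["gripper_width"],1),round(s["grip_force"],1)
E
python3 - <<'E'
from h import *
move_ptp([448.5,-275.8,60],[180,0,24])
p=state()["tool_pos"]; e=np.array([448.5,-275.8,60])-p; e[2]=0; print(e)
g=move_straight(np.array([448.5,-275.8,4])+e,rate=60,guard=15); print(g,st())
set_gripper(20,50); print(st())
move_straight(np.array([448.5,-275.8,70]),rate=120)
move_ptp([582.8,-54.4,90],[180,0,-12.87]); hold(0.3)
s=snapshot("wrist"); cv2.imwrite("pics/w4.png",s["img"][:,:,::-1]); print(st())
z=state()["tool_pos"][2]
for d in cut_out("wrist","bridge"): print(round(d["score"],2),d["mask"].sum(),rect(s,d["mask"],z-4+8))
for d in cut_out("wrist","jig"): print(round(d["score"],2),d["mask"].sum(),rect(s,d["mask"],17))
E
```

```text
[-1.23651905 -0.63066995  0.        ]
False (8.1, [447.5, -276.57, 4.3], [179.98, -0.02, 24.0], [-0.3, -0.7, 0.1], 59.9, 0.0)
(8.5, [447.53, -276.58, 4.58], [179.96, -0.02, 24.0], [-0.7, 0.1, 5.4], 26.4, 49.3)
(10.57, [582.57, -55.34, 89.99], [179.99, 0.01, -12.94], [0.0, 0.3, 0.4], 26.1, 49.2)
0.66 20370 ([597.3, -58.3], 154, 29, -13.31)
0.94 36731 ([583.2, -54.5], 250, 121, -12.97)
```

View pics/w4.png

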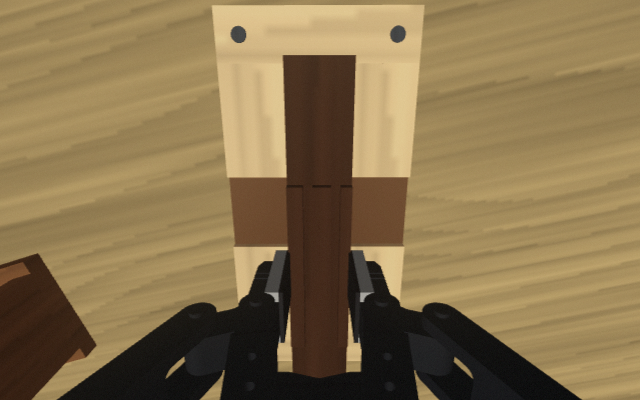

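The bridge is held squarely. Its far end is at px (319,55), between columns 283 and 355, and the tie-block step is at row 186. I compute its offset in the tool from these.

```bash
python3 - <<'E'
from h import *
hold(0.2); s=snapshot("wrist"); t=state()
tp=t["tool_pos"]; z0=tp[2]-4.5; print(st())
g=cv2.cvtColor(s["img"],cv2.COLOR_RGB2GRAY).astype(float)
c,sn=np.cos(np.radians(-12.87)),np.sin(np.radians(-12.87)); Rj=np.array([[c,sn],[-sn,c]])
def edges(row,a,b):  # strongest falling edge / rising edge in columns
    d=np.diff(g[row-2:row+3].mean(0)); return a+d[a:320].argmin()+.5, 320+d[320:b].argmax()+.5
for r in (70,100,130,160):
    l,rr=edges(r,262,376); P=toplane(s,[[l,r],[rr,r]],z0+7); Q=(P-tp[:2])@Rj.T
    print(r,l,rr,Q.round(2).tolist(),"mid y",Q[:,1].mean().round(2))
col=np.diff(g[:,300:340].mean(1)); r=40+col[40:75].argmin()+.5
print("tip row",r,(toplane(s,[[319.5,r]],z0+7)-tp[:2])@Rj.T)
for d in cut_out("wrist","jig"):
    print(rect(s,d["mask"],17),rect(s,d["mask"]&(g>110),17))
E
```

```text
(10.92, [582.83, -54.35, 90.03], [-180.0, -0.0, -12.86], [-0.1, -0.5, -0.1], 26.4, 49.2)
70 283.5 354.5 [[86.73, 14.31], [86.71, -13.13]] mid y 0.59
100 283.5 353.5 [[75.62, 14.68], [75.59, -13.09]] mid y 0.8
130 284.5 352.5 [[63.9, 14.66], [63.88, -13.04]] mid y 0.81
160 285.5 351.5 [[51.53, 14.64], [51.5, -13.0]] mid y 0.82
tip row 54.5 [[92.24355833  0.39744099]]
([583.2, -54.5], 250, 120, -12.94) ([583.2, -54.5], 250, 120, -12.94)
([529.2, 173.0], 147, 72, -29.19) ([532.0, 165.0], 135, 59, -17.54)
```

```bash
python3 - <<'E'
from h import *
T=np.array([583.3,-55.3,0]); 
move_straight(T+[0,0,28],rate=60,rot=[180,0,-12.9]); hold(0.5); print(st())
g=move_straight(T+[0,0,16.8],rate=15,guard=6); hold(.3); print(g,st())
s=snapshot("wrist"); cv2.imwrite("pics/w5.png",s["img"][:,:,::-1])
s=snapshot("side"); cv2.imwrite("pics/s5.png",cv2.resize(s["img"][200:285,250:365,::-1],None,fx=6,fy=6,interpolation=2))
E
```

```text
(12.65, [583.32, -55.27, 28.05], [-180.0, -0.0, -12.9], [-0.0, -0.3, -0.6], 26.2, 49.2)
False (13.85, [583.32, -55.27, 16.82], [-180.0, -0.0, -12.9], [0.3, 0.5, -0.3], 26.5, 49.2)
```

View pics/w5.png

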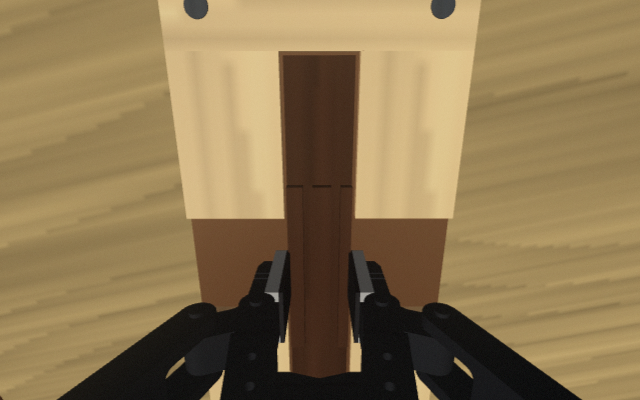

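The bridge sits in the pocket with an even gap on each side (far end at row 53, columns 282–357). I'll release, check from above, then look at the chisel.

```bash
python3 - <<'E'
from h import *
set_gripper(60); move_straight([583.3,-55.3,150],rate=200); 
s=snapshot("wrist"); 
for d in cut_out("wrist","bridge")[:2]: print(round(d["score"],2),rect(s,d["mask"],20))
cv2.imwrite("pics/w6a.png",s["img"][:,:,::-1])
move_ptp([538,273,350],[180,0,3]); hold(0.6); s=snapshot("wrist"); cv2.imwrite("pics/w6.png",s["img"][:,:,::-1]); print(st())
for n in ["chisel_butt","chisel_grip","rack_top","awl","rasp"]: print(n,[(np.round(d["centre"],1).tolist(),round(d["score"],2)) for d in tip_of("wrist",n)])
for n,z in [("chisel",215),("rack",115)]:
    for d in cut_out("wrist",n): print(n,round(d["score"],2),d["mask"].sum(),rect(s,d["mask"],z))
cv2.imwrite("pics/j6.png",np.hstack([cv2.imread("pics/w6a.png")[:,150:470],cv2.imread("pics/w6.png")[:,100:580]]))
E
```

```text
0.88 ([584.1, -54.2], 185, 29, -12.78)
(17.38, [537.99, 273.02, 350.0], [-180.0, -0.0, 3.0], [0.5, 0.3, 0.6], 60.0, 0.0)
chisel_butt [([540.2, 269.4, 227.8], 0.75)]
chisel_grip [([538.6, 267.9, 13.5], 0.73), ([537.0, 273.5, 174.4], 0.72)]
rack_top [([539.8, 274.2, 112.7], 0.93), ([320.9, 157.7, 110.8], 0.9), ([536.7, 269.0, 12.2], 0.19)]
awl [([551.2, 203.4, 112.1], 0.58), ([538.2, 270.5, 171.6], 0.23), ([646.9, -68.2, 22.6], 0.21)]
rasp [([532.4, 343.6, 117.8], 0.84)]
chisel 0.85 1264 ([547.4, 274.2], 44, 26, 3.75)
rack 0.89 8958 ([356.3, 160.4], 231, 136, 86.98)
rack 0.73 11710 ([548.4, 274.4], 230, 88, -85.43)
```

View pics/j6.png

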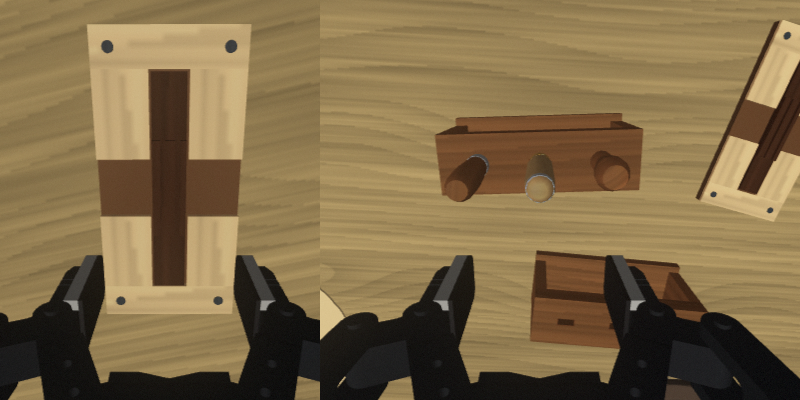

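The left half shows the bridge seated squarely. The right half shows the chisel with its pale butt at full-image px (320,188), between the rasp on the left and the awl on the right. I'll locate the butt precisely.

```bash
python3 - <<'E'
from h import *
s=snapshot("wrist"); im=s["img"]
m=max(cut_out("wrist","chisel"),key=lambda d:d["score"])["mask"]
ys,xs=np.nonzero(m); print(xs.min(),xs.max(),ys.min(),ys.max())
# butt circle: widest, lowest part of the mask; known radius from z=227
f=200/np.tan(np.radians(s["vertical_fov"]/2)); print("px/mm at butt",f/(s["eye"][2]-227))
for y in range(ys.max()-30,ys.max()+1,3):
    r=xs[ys==y]; print(y,r.min(),r.max())
print(toplane(s,[[320,188],[320,200]],227), toplane(s,[[320,188]],215))
for c in ["scene","side"]:
    snapshot(c); print(c,[np.round(d["centre"],1).tolist() for d in tip_of(c,"chisel_butt")[:1]+tip_of(c,"chisel_grip")[:1]+tip_of(c,"rack_top")[:2]])
# rack yaw from the top board's front edge
snapshot("wrist")
r=max(cut_out("wrist","rack"),key=lambda d:d["mask"][160,320]*1+d["score"])["mask"]
ry,rx=np.nonzero(r); q=[(x,ry[rx==x].max()) for x in range(rx.min()+12,rx.max()-12) if ry[rx==x].max()<198]
P=toplane(s,q,115); 
v=cv2.fitLine(P.astype(np.float32),cv2.DIST_HUBER,0,.01,.01).ravel(); print("rack yaw",np.degrees(np.arctan2(-v[0]*np.sign(v[1]),abs(v[1]))),v)
E
```

```text
304 334 153 202
px/mm at butt 1.2738533011684072
172 306 332
175 306 333
178 305 333
181 304 334
184 304 333
187 305 333
190 305 334
193 305 333
196 308 330
199 310 327
202 317 321
[[541.72607479 273.01598679]
 [531.4492777  272.47452757]] [[538.30893808 272.78547541]]
scene [[539.7, 273.5, 227.2], [539.4, 270.1, 172.9], [322.9, 154.0, 115.2], [540.9, 271.9, 114.4]]
side [[541.1, 272.0, 230.0], [541.5, 272.3, 179.1], [534.5, 275.0, 113.7], [322.6, 157.6, 115.3]]Traceback (most recent call last):
  File "<stdin>", line 15, in <module>
    return umr_maximum(a, axis, None, out, keepdims, initial, where)
ValueError: zero-size array to reduction operation maximum which has no identity
```

```bash
python3 - <<'E'
from h import *
y=np.radians(-12.9); jx=np.array([np.cos(y),np.sin(y),0]); W=np.array([583.2,-55,0])+67*jx; W[2]=49
F=W+146*(-jx*np.cos(np.pi/4)+np.array([0,0,np.sin(np.pi/4)])); O=[180,-45,-12.9]
print(F,inverse_kinematics(F,O),inverse_kinematics(F+[0,0,90],O))
G=np.array([540.5,272.6,161.]); R=[180,0,4.5]
set_gripper(46,80)
move_ptp(G+[0,0,110],R); hold(.3); print(st())
g=move_straight(G,rate=100,guard=12); hold(.3); print(g,st())
s=snapshot("wrist"); cv2.imwrite("pics/w7.png",s["img"][:,:,::-1])
s=snapshot("scene"); cv2.imwrite("pics/s7.png",np.vstack([cv2.resize(s["img"][110:230,340:480,::-1],(420,360)) ,]))
cv2.imwrite("pics/j7.png",np.hstack([cv2.imread("pics/s7.png"),cv2.resize(cv2.imread("pics/w7.png")[100:400,160:476],(379,360))]))
E
```

```text
[547.87700345 -46.90995382 152.23759005] [-39.68640135  16.51626571  33.89088944 146.80344941 162.02153523
  23.77750926  85.96857396] [-33.81464977   0.50955815  22.0862533  139.82055476  98.20069106
  17.17770072 153.32586128]
(19.34, [541.17, 273.09, 272.72], [-179.93, -0.14, 4.5], [-0.0, 0.2, -0.9], 46.2, 0.0)
False (20.89, [540.63, 272.65, 161.3], [-179.99, -0.03, 4.5], [-0.8, 0.9, 0.2], 46.2, 0.0)
```

View pics/j7.png

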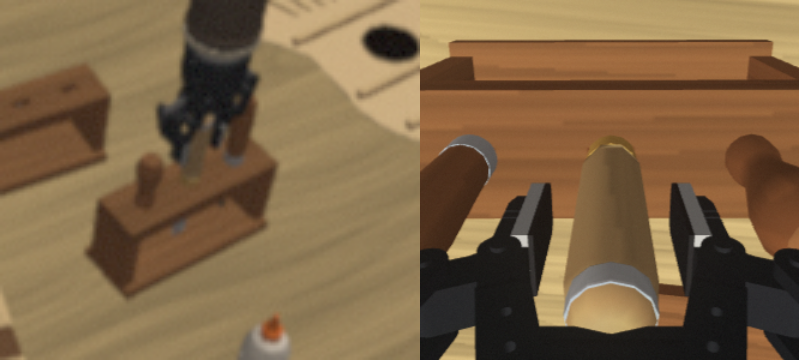

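The chisel is centred between the pads. The final pose comes out close to the j4 and j7 limits, so before gripping I'll compare flipped tool turns.

```bash
cat >> h.py <<'E'
yj=np.radians(-12.9); jx=np.array([np.cos(yj),np.sin(yj),0])
def fin(k=0,tilt=45,up=0,L=146,gap=30,yaw=-12.9):  # k: tool turn about its z, deg; tilt = slope of chisel from the horizontal
    a=np.radians(tilt); W=np.array([583.2,-55,19+gap+up])+67*jx
    F=W+L*(-jx*np.cos(a)+np.array([0,0,np.sin(a)]))
    return F,(Ro.from_euler("xyz",[180,-(90-tilt),yaw],degrees=True)*Ro.from_euler("z",k,degrees=True)).as_euler("xyz",degrees=True)
def ik(p,o):
    q=inverse_kinematics(p,o); return None if q is None else np.round(q).astype(int).tolist()
E
python3 - <<'E'
from h import *
print(np.round(state()["joint_positions"]))
G=[540.5,272.6,161]
for k in (0,180,90,-90):
    print(k,"grasp",ik(G,[180,0,4.5-k]),"lift",ik([540.5,272.6,290],[180,0,4.5-k]))
    for t,up in ((45,0),(45,60),(45,150),(50,0),(60,60),(75,100),(90,150)): print("   ",t,up,ik(*fin(k,t,up)))
E
```

```text
[ -28.   27.   -6.   97.    3.   56. -120.]
0 grasp [-28, 27, -6, 97, 3, 56, -120] lift [-28, 21, -6, 88, 2, 71, -119]
    45 0 [-40, 17, 34, 147, 162, 24, 86]
    45 60 [-68, 7, 64, 144, 143, 12, 109]
    45 150 None
    50 0 [-48, 16, 47, 142, 177, 11, 74]
    60 60 [-14, 7, 9, 123, 21, 23, -126]
    75 100 [-6, 13, 5, 101, 3, 52, -105]
    90 150 [0, 24, 2, 75, -1, 81, -101]
180 grasp [0, 35, -49, 95, 29, 63, 37] lift [0, 28, -49, 85, 21, 76, 44]
    45 0 [-3, 15, -11, 144, 134, 29, -66]
    45 60 [-5, 6, -8, 140, 114, 20, -43]
    45 150 [-5, -4, -7, 133, 63, 19, 10]
    50 0 [0, 13, -12, 138, 117, 19, -45]
    60 60 [14, 8, -22, 121, 32, 25, 45]
    75 100 [25, 16, -33, 98, 17, 54, 62]
    90 150 [24, 29, -37, 73, 17, 84, 65]
90 grasp [6, 41, -61, 95, 38, 68, 120] lift [6, 33, -61, 85, 29, 79, 128]
    45 0 [-13, 15, 1, 145, 140, 27, 18]
    45 60 [-68, 7, 64, 144, 143, 12, 19]
    45 150 [-79, -19, 54, 136, 76, 40, 90]
    50 0 [-29, 13, 23, 141, 138, 13, 23]
    60 60 [46, 16, -60, 120, 50, 33, 119]
    75 100 [43, 24, -61, 97, 32, 60, 141]
    90 150 [35, 36, -61, 72, 31, 89, 145]
-90 grasp [-13, 30, -28, 96, 16, 58, -41] lift [-13, 23, -27, 86, 11, 73, -37]
    45 0 [37, 26, -60, 141, 117, 45, -132]
    45 60 [-20, 5, 8, 141, 117, 19, -137]
    45 150 [-20, -5, 7, 134, 64, 21, -81]
    50 0 [-16, 12, 8, 140, 126, 16, -145]
    60 60 [-1, 7, -5, 123, 26, 24, -40]
    75 100 [10, 14, -14, 100, 9, 53, -21]
    90 150 [12, 25, -16, 74, 7, 81, -17]
```

Turning the tool 180° (k=180) gives a smooth chain of joint angles that stays within range. I'll re-approach that way, grip and draw the chisel.

```bash
python3 - <<'E'
from h import *
G=np.array([540.5,272.6,161.]); R=[180,0,-175.5]
move_straight(G+[0,0,95],rate=250)
move_ptp(G+[0,0,100],R); hold(.4); print(st())
g=move_straight(G,rate=100,guard=12); hold(.3); print(g,st())
set_gripper(20,80); print(st())
move_straight(G+[0,0,30],rate=60); print(st())
move_straight(G+[0,0,125],rate=120); hold(.2); print(st(),np.round(state()["joint_positions"]))
for c in ["scene","side"]:
    s=snapshot(c); print(c,[np.round(d["centre"],1).tolist() for d in tip_of(c,"chisel_butt")[:1]+tip_of(c,"chisel")[:1]])
    cv2.imwrite(f"pics/{c}8.png",s["img"][:,:,::-1])
for t,up in ((90,150),(75,150),(60,120),(45,150)): print(t,up,ik(*fin(180,t,up)))
E
```

```text
(24.25, [540.5, 272.63, 261.03], [-180.0, 0.01, -175.5], [0.6, 0.5, -0.5], 46.1, 0.0)
False (25.7, [540.64, 272.63, 161.32], [179.99, 0.03, -175.51], [-0.7, 0.4, 0.1], 46.0, 0.0)
(26.02, [540.66, 272.74, 161.33], [179.99, 0.03, -175.5], [-1.0, -0.3, 3.4], 24.7, 78.7)
(26.67, [540.49, 272.51, 191.01], [-179.99, 0.01, -175.51], [-0.5, 0.5, -1.3], 24.9, 78.5)
(27.81, [540.3, 272.35, 285.25], [-179.97, -0.06, -175.49], [-0.4, -1.0, -1.5], 24.8, 78.5) [  6.  33. -61.  85.  29.  79.  38.]
scene [[539.5, 271.8, 353.4], [536.5, 269.9, 138.9]]
side [[537.9, 272.3, 356.2], [533.7, 272.7, 141.1]]
90 150 [34, 34, -58, 72, 29, 88, 57]
75 150 [45, 22, -63, 92, 29, 66, 53]
60 120 [51, 10, -62, 114, 34, 37, 45]
45 150 [66, -1, -72, 129, 59, 15, 17]
```

```bash
python3 - <<'E'
from h import *
for q in ([24,29,-37,73,17,84,65],[25,16,-33,98,17,54,62],[14,8,-22,121,32,25,45],[-5,-4,-7,133,63,19,10],[-5,6,-8,140,114,20,-43]):
    set_joints(q); t=st(); print(t)
F,O=fin(180,45,15); print(F,O,ik(F,O))
move_ptp(F,O); hold(.6); print(st(),np.round(state()["joint_positions"],1))
for c in ["scene","side"]:
    s=snapshot(c); cv2.imwrite(f"pics/{c}9.png",s["img"][:,:,::-1])
    for n in ["chisel_butt","chisel","far_wing","pocket"]: print(c,n,[np.round(d["centre"],1).tolist()+[round(d["score"],2)] for d in tip_of(c,n)[:2]])
a=cv2.imread("pics/scene9.png")[130:300,240:410]; b=cv2.imread("pics/side9.png")[120:290,230:400]
cv2.imwrite("pics/j9.png",cv2.resize(np.hstack([a,b]),(800,400),interpolation=2))
E
```

```text
(29.48, [647.32, -72.94, 339.93], [-179.9, -0.6, 166.59], [-0.9, 0.4, -1.0], 24.9, 78.4)
(30.05, [617.24, -63.58, 299.63], [179.64, 16.19, 166.2], [0.8, 0.9, -0.7], 24.9, 78.5)
(30.6, [585.56, -51.56, 245.84], [-179.69, 31.29, 168.23], [0.8, 0.4, -1.5], 25.3, 78.5)
(31.23, [547.38, -46.11, 301.82], [-179.89, 45.03, 167.37], [1.0, 0.2, -1.6], 24.9, 78.6)
(32.12, [551.86, -44.08, 214.49], [-179.85, 45.17, 167.86], [0.6, 0.2, -1.3], 24.9, 78.5)
[547.87700345 -46.90995382 167.23759005] [-180.    45.   167.1] [-3, 13, -10, 143, 131, 27, -62]
(33.12, [547.92, -46.88, 167.38], [180.0, 45.01, 167.1], [-0.1, -0.4, -1.7], 24.9, 78.5) [ -3.5  12.7 -10.2 143.3 130.6  26.7 -61.5]
scene chisel_butt [[500.6, -37.5, 215.8, 0.79]]
scene chisel [[644.8, -71.6, 64.2, 0.74]]
scene far_wing [[647.8, -68.5, 17.7, 0.89]]
scene pocket [[582.5, -56.8, 10.2, 0.95]]
side chisel_butt []
side chisel [[640.8, -69.6, 68.2, 0.4]]
side far_wing [[649.6, -69.0, 22.0, 0.75]]
side pocket [[581.8, -58.9, 8.7, 0.82], [537.3, 272.7, -0.6, 0.75]]
```

View pics/j9.png

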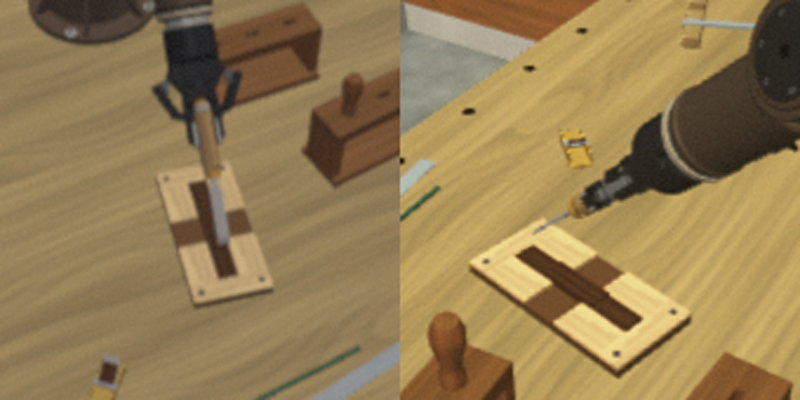

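The chisel is at the slope above the far wing, with its edge at about px (334,234) in the scene view and (287,220) in the side view. I lower the last 15 mm and triangulate the edge.

```bash
python3 - <<'E'
from h import *
from scipy.optimize import least_squares
F,O=fin(180,45,0); move_straight(F,rate=30); hold(.6); print(st())
a=np.pi/4; E=np.array([583.2,-55,49])+67*jx; ax=-jx*np.cos(a)+[0,0,np.sin(a)]
S={};M={}
for c in ["scene","side"]:
    s=snapshot(c); S[c]=s; d=cut_out(c,"chisel")
    p=proj(s,[E,E+212*ax,[583.2+67*jx[0],-55+67*jx[1],19]]); print(c,"expected edge,butt,wing",p.round(1).tolist())
    if d:
        m=max(d,key=lambda d:d["score"])["mask"]; ys,xs=np.nonzero(m); P=np.c_[xs,ys]; u=p[0]-p[1]; u/=np.linalg.norm(u)
        t=P@u; M[c]=P[t>t.max()-2].mean(0); print("tip",M[c],"along diff",t.max()-p[0]@u)
    im=s["img"].copy(); x,y=p[0].astype(int); k=im[y-45:y+45,x-45:x+45]; 
    cv2.imwrite(f"pics/c_{c}.png",cv2.resize(k[:,:,::-1],(400,400),interpolation=cv2.INTER_CUBIC))
if len(M)==2:
    r=least_squares(lambda X:np.concatenate([proj(S[c],X)[0]-M[c] for c in M]),E); print("tri",r.x.round(1),"res",r.fun.round(1),"expected",E.round(1))
cv2.imwrite("pics/j10.png",np.hstack([cv2.imread("pics/c_scene.png"),cv2.imread("pics/c_side.png")]))
E
```

```text
(34.88, [547.87, -46.9, 152.27], [180.0, 45.0, 167.1], [-1.1, -0.5, -1.1], 25.1, 78.5)
scene expected edge,butt,wing [[335.2, 235.7], [324.7, 175.4], [335.0, 240.6]]
tip [336.28571429 246.07142857] along diff 11.462649436333209
side expected edge,butt,wing [[287.3, 221.5], [326.6, 200.0], [287.8, 229.7]]
tip [300.91304348 186.65217391] along diff -27.474558320827413
tri [ 683.5 -134.4  105. ] res [-12.8  -5.  -11.5   3.5] expected [648.5 -70.   49. ]
```

View pics/j10.png

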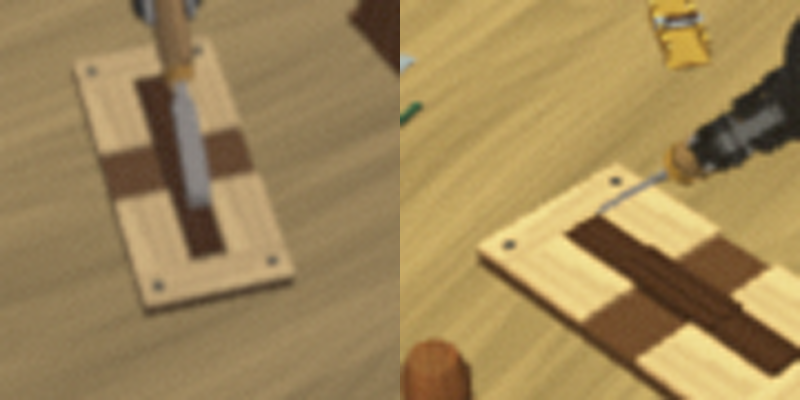

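The masks hit the wrong object here, but the edge shows clearly at scene px (334.3,236.1) and side px (287.0,223.7), within about 2 px of expected. One triangulation from those pixels:

```bash
python3 - <<'E'
from h import *
from scipy.optimize import least_squares
M={"scene":[334.3,236.1],"side":[287.,223.7]}; S={c:snapshot(c) for c in M}
r=least_squares(lambda X:np.concatenate([proj(S[c],X)[0]-M[c] for c in M]),[648,-70,49]); print(r.x.round(1),r.fun.round(1))
for c in M:
    snapshot(c); print(c,[(n,[np.round(d["centre"],1).tolist() for d in tip_of(c,n)[:2]]) for n in ["chisel","chisel_butt","far_wing","awl","rasp"]])
print(st())
E
```

```text
[647.2 -69.3  42.6] [ 0.8  0.3  0.7 -0.2]
scene [('chisel', [[647.8, -69.2, 51.8]]), ('chisel_butt', [[501.9, -36.7, 199.4], [773.1, 224.5, 0.3]]), ('far_wing', [[645.4, -69.6, 14.5], [534.9, -44.4, 161.8]]), ('awl', [[544.7, 202.0, 113.3]]), ('rasp', [[533.9, 342.5, 116.1], [535.3, -45.6, 160.5]])]
side [('chisel', [[640.7, -70.5, 51.8]]), ('chisel_butt', []), ('far_wing', [[650.9, -71.1, 19.7]]), ('awl', [[544.1, 201.7, 111.7]]), ('rasp', [[537.1, 338.3, 110.3]])]
(35.77, [547.89, -46.91, 152.23], [180.0, 45.0, 167.1], [0.4, -0.7, -1.4], 24.7, 78.5)
```

The edge is about 30 mm above the middle of the far wing, to within measurement noise, and the tool is held still. I'm handing in.

```bash
python3 -c "
from cell import *
print(close_job())"
```

```text
the job is handed in; nothing more can be done
None
```

I handed the job in at about 36 s: the middle-sized bridge is seated square in the jig's pocket and released, and the chisel is held still at about 45°, its edge about 30 mm above the far wing's middle (camera estimates 24–33 mm).

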